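Hook the tremolo pedal into the pedal board

ROBOT

A 6-joint arm with a two-finger parallel gripper is mounted at the origin on the work surface. World frame = base frame: x ahead of the robot, y to its left, z up, the work surface at z = 0. Lengths are in m, angles in rad, forces in N, time in s.
With the tool pointing down it reaches from about 0.4 to 0.925 m from the base axis. Payload 12.5 kg.
Tool frame: the origin (TCP) lies at the very end of the fingers, on their centre line; the grasp point (between the pads) lies 19 mm behind it; y points along the fingers, z is the direction in which the jaws open and shut, and the axes are right-handed (so a half turn about y gives the same grasp; the last joint's range is limited). The gripper opens to 95 mm and grips with 3 to 60 N. Pads are 20 mm wide; open, the fingers measure 119 mm over their backs; the gripper's body (75 mm by 180 mm) begins 59 mm behind the grasp point.
Start: joints at [1.24, 0.491, 1.559, -0, 1.092, -0.106], TCP at [0.139, 0.609, 0.215] pointing down, gripper open.
Joint ranges: [-3.1, 3.1], [-0.84, 2.19], [0.05, 2.79], [-1.13, 4.28], [0.06, 2.93], [-2.69, 2.69]. Speed limits (rad/s): [2.22, 2.22, 2.79, 3.14, 3.14, 3.14].

INTERFACE

Orientations are given as a rotation vector (axis times angle).
In Python, from cell import get_state, camera, close_job gives the robot as it stands.
- The arm moves only by the tool drive_tool, never from a script. Its argument "deltas" is a list of rows, each a list of 7 numbers: the shift along the tool's x, y, z in mm, then the turn, a rotation vector about the tool's x, y, z in degrees, then the opening, from 0 (shut) to 1 (fully open). In form: [[dx, dy, dz, wx, wy, wz, fingers], ...]. A call has 1 to 5 rows; each row is the pose to reach, as a shift and turn from the pose commanded when the call began, along the tool's axes at that moment; what a row does not reach only later rows make up. A row lasts 1/10 s, in which the tool goes at most 50 mm and 8.59 degrees, less where a joint would pass 70% of its speed; a pose out of reach is approached as far as the arm can. A call with a gripper value outside its range is refused whole. The fingers move at their own pace and stop on an object; "force" is the grip in N (left out, the last holds). Time passes only in rows, so rows that repeat a pose let the fingers close. It gives the time, the measured TCP pose, the force and the opening at its end, in the units of the state.
- get_state(): the state, without advancing time (a new reading comes with each control period).
- camera(name): name is "scene" or "top" or "wrist"; returns a dict with "frame" (384x512x3 uint8, blue, green, red), "fx", "fy", "cx", "cy" (pixels), "k1" (the pictures are not rectified: a ray, as slopes to the right and down, at radius r is drawn at 1 + k1 r^2 times it, then the intrinsics apply), "R" (3x3) and "t" (3): a world point X has camera coordinates R X + t; the wrist camera has in their place "hand_eye" (4x4, takes a point from camera to tool coordinates, whose origin is the TCP and whose axes are the tool frame's). Camera axes: x right, y down, z forward; pixel columns grow to the right and rows downward; lengths in m; the calibration is good to about 2 mm. A picture is of the moment at which its call begins: read the wrist's pose just before it. There is no depth.
- close_job(): hands the job in, once; it reports no verdict.
The state is a dict: "t": time; "joint_pos": joint angles; "qvel": joint speeds; "tau": joint torques, N m; "tcp_pos": TCP position; "ee_rot": TCP orientation; "wrist_force": force on the tool from outside, world axes, zero at the start; "ft_torque": the same for the moment, N m; "gripper_width": finger opening in m.
Only numpy, scipy, OpenCV 4.12 (cv2) and the standard library are available. Lean on these libraries where they do the work, as an engineer would, in place of code of your own. Each camera call takes 0.05 s, during which the arm holds its last target.

TASK

Mount the loose teal pedal in the empty yellow-ended dock on the pedal board: hold it tilted with its steel tongue low, slip the tongue under the dock's overhanging lip, then swing the other end down gently, without letting it drop, until the pedal sits flat and square on the dock, and let go of it. Leave the tweezer lying where it is and keep the pick box lid shut.

Things in the scene. Friction and masses are not known exactly. Their poses are not given: they have to be found in the camera images.
- pedal: Loose teal effects pedal, a box 120 (x) by 60 (y) by 42 mm (z), 0.3 to 0.55 kg, balanced near its middle, lying upright on the bench. Origin: centre of the box's underside; z up. Plain long sides at y = -30 and +30 mm. On top three black knobs (to 54 mm high, x = -46 to -8 mm) and a steel footswitch (to 56 mm, x = 36 mm). A steel tongue sticks out of its -x end.
- tongue_tip (a point): Middle of the tip of the pedal's steel tongue, at (-86, 0, 5) mm in the pedal's frame, axes as the pedal's. The tongue is 44 mm wide (y), 6 mm thick (2 to 8 mm above the pedal's underside) and sticks out 26 mm from the box.
- dock: Fixed dock: aluminium plate 104 mm wide (y) with yellow ends, in one bay of the board. Origin: top of the plate where the middle of the pedal's underside belongs, 32 mm above the bench; z up, axes as the seated pedal's (groove for the tongue at the -x end, towards the robot). The seated pedal has play: -8 to +6 mm in x, 23 mm either way in y. It cannot go in level.
- dock_lip (a point): Lower edge of the dock's yellow lip, at (-70, 0, 16) mm in the dock's frame. The lip is 4 mm thick (top at 20 mm) and reaches back to x = -100 mm; the groove under it is 16 mm high, open to +x, with its back wall at x = -94 mm and side walls at y = -45 and +45 mm.
- dock_stop (a point): Top of the inner face of the yellow stop at the dock's +x end, at (66, 0, 12) mm in the dock's frame; the stop is 12 mm high above the plate and 6 mm thick.
- frame: Fixed matte black slatted pedal board, 240 (x) by 370 (y) by 28 mm high. Origin: centre of its underside. Its three bays lie 14 mm ahead (+x) of the middle, at y = -120, 0 and +120 mm; one holds the dock, the others the fixed pedals.
- pedal_left: Fixed red pedal on the board, box 120 by 60 by 42 mm, knobs and footswitch on top to 56 mm. Origin: centre of its underside. Not to be moved; it may stand in any bay.
- pedal_right: Fixed grey pedal on the board, the same size, with one round aluminium knob, 32 mm across, turning freely on its top (to 60 mm). Origin: centre of its underside. It may stand in any bay.
- pick_box: Fixed transparent pick box, 110 (x) by 80 (y) by 30 mm, with a flip-top lid that has a black bar handle on it (to about 75 mm high). Origin: centre of its underside.
- pick_lid (a joint): Lid of the pick box: 0 shut, grows as it opens (rad).
- tweezer: Loose stainless steel tweezer, 146 mm long (along its x), 24 mm wide, 8 mm high, lying on the bench. Origin: its middle, on the bench.
Not all that is in view belongs to the job. Of the things that look like the pedal, the middle-sized one is meant.

How it is judged:
By the outcome, as a careful person would: the job done as asked, in the order asked, and still so for the second after the job is handed in, with the robot touching nothing.
It also fails if it takes over 42 s, if anything falls off the work surface, if the arm or the gripper's body presses on something with over 40 N, if the wrist force passes 120 N, or if a joint passes its speed limit or range.

## Working session

There is one attempt and no reset: what is moved stays moved. The work goes in short steps, Python scripts to look and compute and a tool call to move; the robot and the scene stay as the last step left them, time stands still between calls to the robot, and variables do not carry over. Pictures are saved under pics/ and viewed, and the job is handed in when it is done.

Besides the shell and the picture viewer there is one more tool, called as name(argument=value, ...), one argument or row to a line, values as JSON. drive_tool: Moves the arm, as the interface text tells. Its arguments: {"type":"object","properties":{"deltas":{"type":"array","items":{"type":"array","items":{"type":"number"}}},"force":{"type":"number"}},"required":["deltas"]}

```bash
ls; mkdir -p pics
python3 - <<'E'
from cell import *
import cv2,pickle
s=get_state();print(s)
d={}
for n in("scene","top","wrist"):
    c=camera(n);d[n]=c;cv2.imwrite(f"pics/{n}0.png",c["frame"]);print(n,{k:v for k,v in c.items() if k!="frame"})
pickle.dump(d,open("c0.pkl","wb"))
E
```

```text
pics
{'t': 0.0, 'joint_pos': array([ 1.24037969e+00,  4.91591935e-01,  1.55948688e+00,  1.16356038e-05,
        1.09167216e+00, -1.05602614e-01]), 'qvel': array([-0.00094569, -0.00018829, -0.00232739,  0.00034247,  0.00027892,
        0.00013156]), 'tau': array([-4.85470937e-04, -6.12648010e+01, -2.58184952e+01,  6.92013488e-02,
        4.82780510e-02, -1.49703887e-04]), 'tcp_pos': array([0.1392219 , 0.6090357 , 0.21402874]), 'ee_rot': array([-1.56470956,  0.17673794, -0.17632781]), 'wrist_force': array([0.55035623, 0.24654104, 0.42467953]), 'ft_torque': array([ 0.03449729,  0.00443271, -0.03146169]), 'gripper_width': 0.09502659649405945}
scene {'fx': 363.9296976635054, 'fy': 363.9296976635054, 'cx': 258.0251592282821, 'cy': 193.8793688127161, 'k1': -0.09455670053179561, 'R': array([[-3.69339576e-03,  9.99986371e-01,  3.69002925e-03],
       [ 6.11431768e-01,  5.17817722e-03, -7.91280215e-01],
       [-7.91288539e-01, -6.66309886e-04, -6.11442560e-01]]), 't': array([ 0.03064741, -0.25190037,  1.65148912])}
top {'fx': 371.58779682655785, 'fy': 371.58779682655785, 'cx': 254.99035496213338, 'cy': 191.4652798099812, 'k1': -0.020988988659001322, 'R': array([[ 0.01040107, -0.99992266,  0.00681907],
       [-0.99547736, -0.01099833, -0.09436026],
       [ 0.09442796, -0.00580678, -0.99551476]]), 't': array([-0.01342529,  0.51740697,  1.00731093])}
wrist {'fx': 333.0743325995058, 'fy': 333.0743325995058, 'cx': 254.87673941369343, 'cy': 195.42254628393778, 'k1': 0.025398861580537453, 'hand_eye': array([[ 2.06966320e-05,  9.54820659e-01,  2.97182619e-01,
        -8.50109890e-02],
       [-7.71596018e-04, -2.97182515e-01,  9.54820380e-01,
        -1.70492084e-01],
       [ 9.99999702e-01, -2.49066492e-04,  7.30585141e-04,
        -2.27062787e-04],
       [ 0.00000000e+00,  0.00000000e+00,  0.00000000e+00,
         1.00000000e+00]])}
```

View pics/scene0.png

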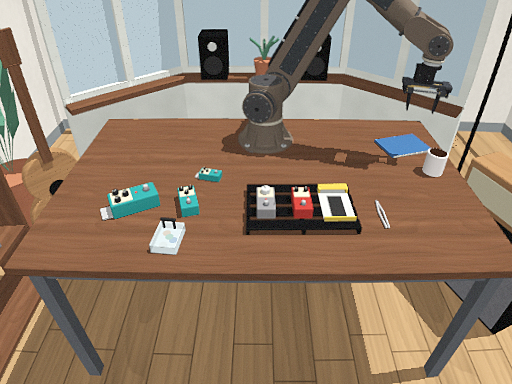

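View pics/top0.png

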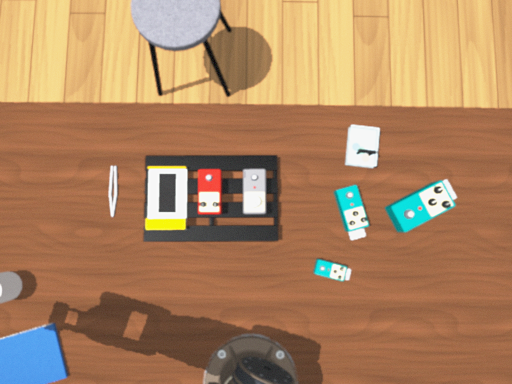

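View pics/wrist0.png

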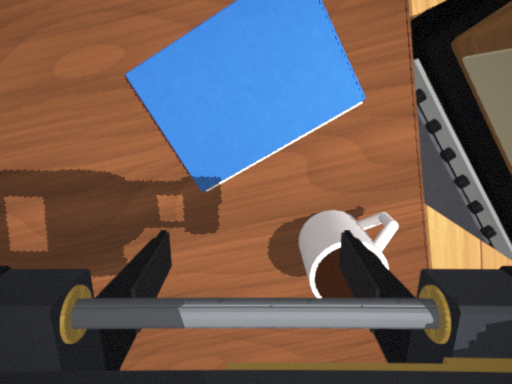

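```bash
cat > h.py <<'E'
import numpy as np,cv2,pickle
from scipy.spatial.transform import Rotation as Ro
def ray(c,u,v):
    x=(u-c["cx"])/c["fx"];y=(v-c["cy"])/c["fy"];rd=np.hypot(x,y);r=rd
    for _ in range(30): r=rd/(1+c["k1"]*r*r)
    s=r/rd if rd>0 else 1
    return np.array([x*s,y*s,1.])
def RT(c,pose=None):
    if "R" in c: return c["R"],c["t"]
    p,rv=pose; T=np.eye(4);T[:3,:3]=Ro.from_rotvec(rv).as_matrix();T[:3,3]=p
    M=np.linalg.inv(T@c["hand_eye"]);return M[:3,:3],M[:3,3]
def back(c,u,v,z,pose=None):
    R,t=RT(c,pose);d=R.T@ray(c,u,v);o=-R.T@t
    return o+d*(z-o[2])/d[2]
def proj(c,X,pose=None):
    R,t=RT(c,pose);P=np.atleast_2d(X)@R.T+t
    x=P[:,0]/P[:,2];y=P[:,1]/P[:,2];f=1+c["k1"]*(x*x+y*y)
    return np.c_[c["fx"]*x*f+c["cx"],c["fy"]*y*f+c["cy"]]
E
python3 - <<'E'
import pickle,cv2
d=pickle.load(open("c0.pkl","rb"))
t=d["top"]["frame"]
cv2.imwrite("pics/crop_p.png",cv2.resize(t[165:295,300:470],None,fx=4.5,fy=4.5,interpolation=cv2.INTER_CUBIC))
cv2.imwrite("pics/crop_d.png",cv2.resize(t[140:250,130:290],None,fx=5,fy=5,interpolation=cv2.INTER_CUBIC))
E
```

```text
(no output)
```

View pics/crop_p.png

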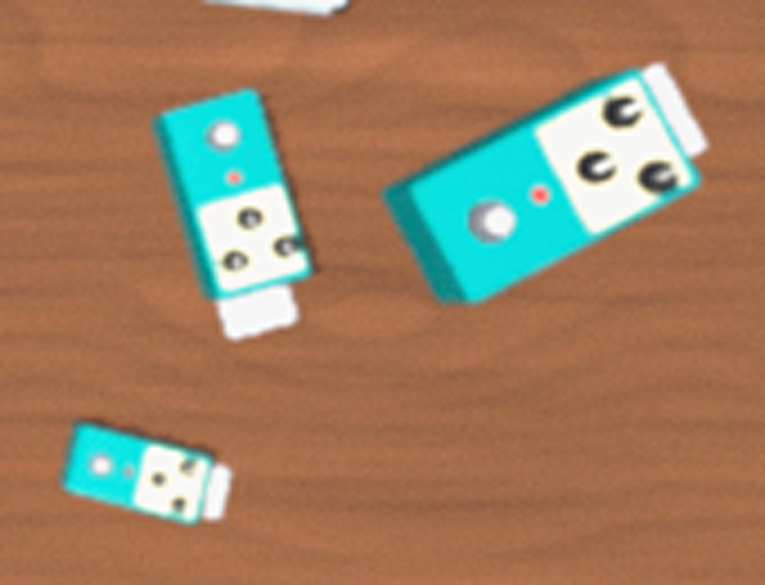

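View pics/crop_d.png

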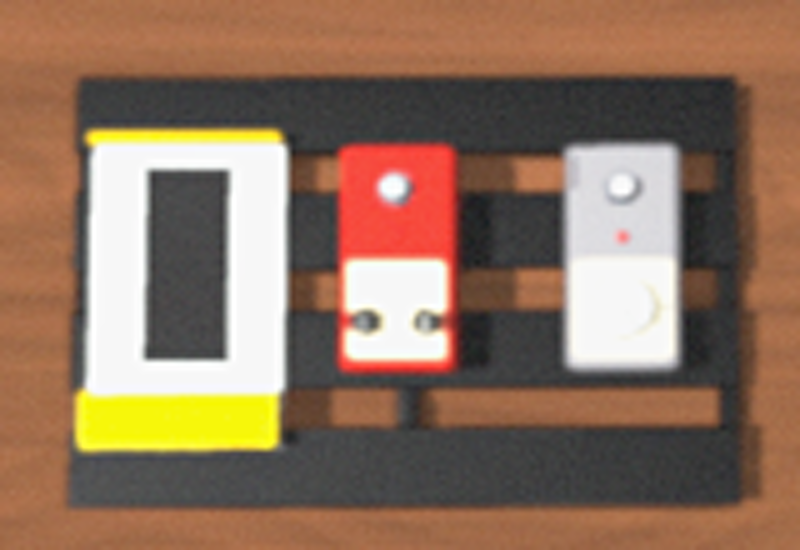

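```bash
cat > fit.py <<'E'
from h import *
from scipy.optimize import least_squares
d=pickle.load(open("c0.pkl","rb"));c=d["top"]
def fit(c,L,uv,z0,x0,pose=None):
    L=np.array(L)/1000;uv=np.array(uv,float)
    def W(p):
        C,S=np.cos(p[2]),np.sin(p[2])
        return np.c_[p[0]+C*L[:,0]-S*L[:,1],p[1]+S*L[:,0]+C*L[:,1],z0+L[:,2]]
    r=least_squares(lambda p:(proj(c,W(p),pose)-uv).ravel(),x0)
    return r.x,r.fun.reshape(-1,2)
E
python3 - <<'E'
from fit import *
q=lambda l,o,s:[(o[0]+(a+.5)/s-.5,o[1]+(b+.5)/s-.5) for a,b in l]
p,r=fit(c,[[60,30,42],[60,-30,42],[-60,-30,42],[-60,30,42],[-86,22,8],[-86,-22,8]],q([(155,118),(258,90),(313,272),(212,300),(228,340),(298,320)],(300,165),4.5),0,[.5,-.2,0])
print(p,np.degrees(p[2]));print(r.round(1))
p2,r=fit(c,[[-70,52,20],[-70,-52,20],[-100,-52,20],[-100,52,20],[66,52,12],[66,-52,12]],q([(76,391),(280,391),(279,450),(75,450),(88,143),(284,143)],(130,140),5),.032,[.5,.2,0])
print(p2,np.degrees(p2[2]));print(r.round(1))
for uv in [(146,155),(146,241),(278,155),(278,240)]: print(back(c,*uv,.028))
P=lambda p,L,z:[[p[0]+np.cos(p[2])*a/1e3-np.sin(p[2])*b/1e3,p[1]+np.sin(p[2])*a/1e3+np.cos(p[2])*b/1e3,z+h/1e3] for a,b,h in L]
im=d["scene"]["frame"].copy()
for X in [P(p,[[60,30,42],[60,-30,42],[-60,-30,42],[-60,30,42],[-86,22,8],[-86,-22,8]],0),P(p2,[[-70,52,20],[-70,-52,20],[-100,-52,20],[-100,52,20],[66,52,12],[66,-52,12]],.032)]:
    for u in proj(d["scene"],np.array(X)): print(u.round(1),end=' ')
E
python3 -c "
import pickle,cv2
f=pickle.load(open('c0.pkl','rb'))['scene']['frame']
cv2.imwrite('pics/sc.png',cv2.resize(f[160:250,160:400],None,fx=3.3,fy=3.3,interpolation=2))"
```

```text
[ 0.47396587 -0.27236386  0.29077802] 16.660353255026013
[[ 0.8 -1. ]
 [-1.2 -0.8]
 [-0.2  0.9]
 [ 1.2  0.9]
 [ 0.  -0. ]
 [-0.6  0. ]]
[0.51065229 0.23349205 0.01372462] 0.7863630572528335
[[ 1.   0.3]
 [-1.   0.2]
 [-1.  -0.4]
 [ 1.  -0.3]
 [ 0.7  0.2]
 [-0.6  0.1]]
[0.61613877 0.29764732 0.028     ]
[0.37790545 0.28862398 0.028     ]
[ 0.62028525 -0.07110807  0.028     ]
[ 0.38451387 -0.07219166  0.028     ]
[198.9 203.9] [180.9 207.1] [176.8 186.3] [193.6 183.6] [191.3 187.4] [179.4 189.4] [347.3 187.5] [318.  187.5] [316.8 182.5] [345.6 182.4] [355.4 214.6] [323.6 214.8]
```

View pics/sc.png

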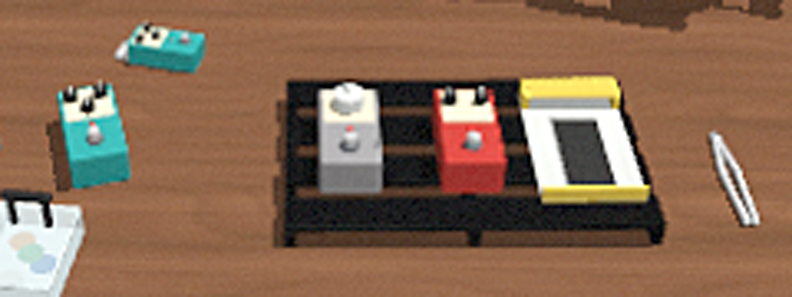

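```bash
cat >> h.py <<'E'
def mv(pos,R,n=None):
    from cell import get_state
    s=get_state();p=s["tcp_pos"];R0=Ro.from_rotvec(s["ee_rot"]).as_matrix()
    d=R0.T@(np.array(pos)-p)*1e3;w=np.degrees(Ro.from_matrix(R0.T@R).as_rotvec())
    print("delta",d.round(1),w.round(2),"|",np.linalg.norm(d).round(),np.linalg.norm(w).round(1))
def toolR(yaw,pitch=0,flip=1):
    # pedal axes: yaw about z, then pitch about pedal y (positive = -x end... see below)
    Rp=Ro.from_euler("ZY",[yaw,pitch]).as_matrix()
    # tool y = -ped z, tool z = flip*ped y, tool x = y x z
    ty=-Rp[:,2];tz=flip*Rp[:,1];return np.c_[np.cross(ty,tz),ty,tz]
E
python3 - <<'E'
from h import *
from cell import get_state
s=get_state();print(Ro.from_rotvec(s["ee_rot"]).as_matrix().round(3))
for f in(1,-1):
    print(toolR(.2908,0,f).round(2)); mv([.45,.3,.22],toolR(.2908,0,f));mv([.474,-.272,.17],toolR(.2908,0,f))
E
```

```text
[[ 0.975 -0.     0.223]
 [-0.223 -0.001  0.975]
 [-0.    -1.    -0.001]]
[[ 0.96 -0.   -0.29]
 [ 0.29 -0.    0.96]
 [-0.   -1.    0.  ]]
delta [ 371.8   -5.6 -232.1] [ 4.000e-02 -2.954e+01 -1.000e-02] | 438.0 29.5
delta [ 522.7   44.8 -784.3] [ 4.000e-02 -2.954e+01 -1.000e-02] | 944.0 29.5
[[-0.96 -0.    0.29]
 [-0.29 -0.   -0.96]
 [ 0.   -1.   -0.  ]]
delta [ 371.8   -5.6 -232.1] [2.0000e-02 1.5046e+02 6.0000e-02] | 438.0 150.5
delta [ 522.7   44.8 -784.3] [2.0000e-02 1.5046e+02 6.0000e-02] | 944.0 150.5
```

drive_tool(
  deltas=[
    [370,-5,-230,0,-29.5,0,1],
    [370,-5,-230,0,-29.5,0,1],
    [370,-5,-230,0,-29.5,0,1],
    [370,-5,-230,0,-29.5,0,1],
    [370,-5,-230,0,-29.5,0,1],
  ],
)

```text
t: 0.65
tcp_pos: [0.3132, 0.4366, 0.2174]
ee_rot: [-1.558, -0.23, 0.23]
wrist_force: [1.1, 0.6, -0.6]
gripper_width: 0.0949
```

```bash
python3 -c "
from h import *
mv([.45,.25,.21],toolR(.2908));mv([.474,-.272,.17],toolR(.2908))"
```

```text
delta [  76.9    7.4 -218.2] [ 0.    0.16 -0.  ] | 231.0 0.2
delta [ -51.1   47.4 -724.8] [ 0.    0.16 -0.  ] | 728.0 0.2
```

drive_tool(
  deltas=[
    [80,0,-300,0,0,0,1],
    [80,0,-300,0,0,0,1],
    [80,0,-300,0,0,0,1],
    [80,0,-300,0,0,0,1],
    [80,0,-300,0,0,0,1],
  ],
)

```text
t: 1.15
tcp_pos: [0.4438, 0.2232, 0.2175]
ee_rot: [-1.559, -0.228, 0.228]
wrist_force: [0.5, 0.3, 0.1]
gripper_width: 0.0952
```

```bash
python3 -c "
from h import *
mv([.474,-.272,.17],toolR(.2908))"
```

```text
delta [-112.7   47.4 -483.2] [-0.01 -0.04  0.01] | 498.0 0.0
```

drive_tool(
  deltas=[
    [-110,45,-480,0,0,0,1],
    [-110,45,-480,0,0,0,1],
    [-110,45,-480,0,0,0,1],
    [-110,45,-480,0,0,0,1],
    [-110,45,-480,0,0,0,1],
  ],
)

```text
t: 1.65
tcp_pos: [0.4589, -0.0253, 0.1946]
ee_rot: [-1.559, -0.228, 0.228]
wrist_force: [2.1, 0.2, -0.3]
gripper_width: 0.0947
```

```bash
python3 -c "
from h import *
mv([.474,-.272,.17],toolR(.2908))"
```

```text
delta [ -56.1   24.6 -240.7] [-0.   -0.04  0.01] | 248.0 0.0
```

drive_tool(
  deltas=[
    [-56,25,-241,0,0,0,1],
    [-56,25,-241,0,0,0,1],
    [-56,25,-241,0,0,0,1],
    [-56,25,-241,0,0,0,1],
    [-56,25,-241,0,0,0,1],
  ],
)

```text
t: 2.15
tcp_pos: [0.4741, -0.2725, 0.1693]
ee_rot: [-1.559, -0.227, 0.227]
wrist_force: [1.7, 0.1, 0.7]
gripper_width: 0.0953
```

drive_tool(
  deltas=[
    [0,0,0,0,0,0,1],
    [0,0,0,0,0,0,1],
  ],
)

```text
t: 2.35
tcp_pos: [0.4739, -0.2709, 0.169]
ee_rot: [-1.558, -0.225, 0.227]
wrist_force: [0.7, 1.0, -0.1]
gripper_width: 0.0949
```

Run:
```python
from h import *
from cell import *
s=get_state();c=camera("wrist");pickle.dump((s,c),open("w1.pkl","wb"))
print(s["tcp_pos"],s["joint_pos"])
cv2.imwrite("pics/w1.png",cv2.resize(c["frame"],None,fx=1.5,fy=1.5,interpolation=2))
```

```text
[ 0.47392391 -0.2708514   0.16903657] [-6.40326912e-01  4.33114621e-01  1.80567401e+00  2.50771422e-04
  9.04215341e-01 -2.49926915e+00]
```

View pics/w1.png

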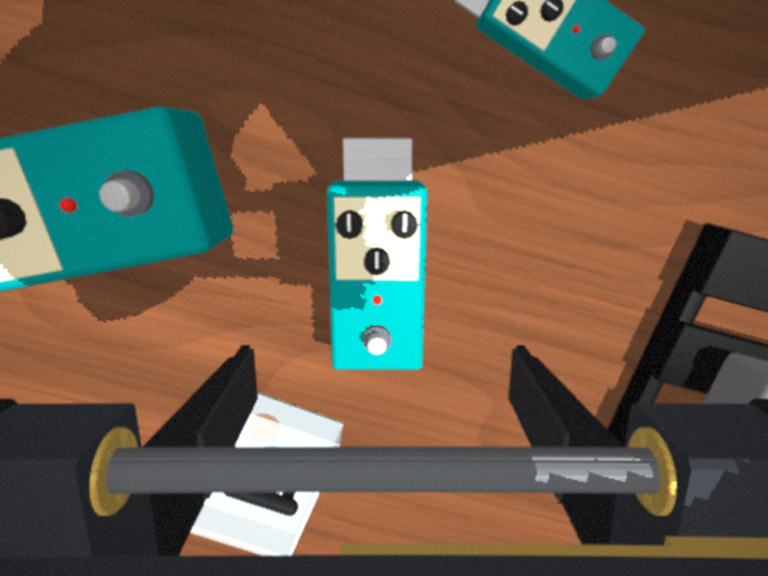

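Run:
```python
from fit import *
s,c=pickle.load(open("w1.pkl","rb"));po=(s["tcp_pos"],s["ee_rot"])
uv=[((a+.5)/1.5-.5,(b+.5)/1.5-.5) for a,b in [(423,369),(332,369),(328,187),(426,187),(343,138),(412,138)]]
p,r=fit(c,[[60,30,42],[60,-30,42],[-60,-30,42],[-60,30,42],[-86,-22,8],[-86,22,8]],uv,0,[.47,-.27,.29],po)
print(p,np.degrees(p[2]));print(r.round(1))
mv([p[0],p[1],.007],toolR(p[2]))
```

```text
[ 0.47597565 -0.27317385  0.28708206] 16.448590386940932
[[ 0.2  1.8]
 [-0.2  1.8]
 [-1.6 -1.4]
 [ 1.7 -1.4]
 [-0.2  0. ]
 [ 0.1  0.1]]
delta [  0.9 162.3  -3.9] [-0.06  0.14 -0.03] | 162.0 0.2
```

drive_tool(
  deltas=[
    [1,50,-4,0,0,0,1],
    [1,95,-4,0,0,0,1],
    [1,130,-4,0,0,0,1],
    [1,150,-4,0,0,0,1],
    [1,161,-4,0,0,0,1],
  ],
)

```text
t: 2.9
tcp_pos: [0.4763, -0.272, 0.0073]
ee_rot: [-1.557, -0.228, 0.23]
wrist_force: [0.0, 0.5, 0.2]
gripper_width: 0.0951
```

drive_tool(
  deltas=[
    [0,0,0,0,0,0,0.55],
    [0,0,0,0,0,0,0.55],
    [0,0,0,0,0,0,0.5],
    [0,0,0,0,0,0,0.5],
    [0,0,0,0,0,0,0.5],
  ],
  force=45,
)

```text
t: 3.4
tcp_pos: [0.4768, -0.274, 0.0094]
ee_rot: [-1.559, -0.228, 0.227]
wrist_force: [0.9, 2.6, 1.3]
gripper_width: 0.0606
```

drive_tool(
  deltas=[
    [0,0,0,0,0,0,0.3],
    [0,0,0,0,0,0,0.3],
    [0,0,0,0,0,0,0.3],
    [0,-10,0,0,0,0,0.3],
    [0,-30,0,0,0,0,0.3],
  ],
  force=45,
)

```text
t: 3.9
tcp_pos: [0.4757, -0.2733, 0.0381]
ee_rot: [-1.556, -0.226, 0.229]
wrist_force: [-0.5, -0.7, -5.1]
gripper_width: 0.06
```

drive_tool(
  deltas=[
    [0,-50,0,0,0,0,0.3],
    [0,-90,0,0,0,0,0.3],
    [0,-120,0,0,0,0,0.3],
    [0,-140,0,0,0,0,0.3],
    [0,-140,0,0,0,0,0.3],
  ],
)

```text
t: 4.4
tcp_pos: [0.4771, -0.2742, 0.1814]
ee_rot: [-1.562, -0.23, 0.225]
wrist_force: [1.3, -0.8, -5.4]
gripper_width: 0.0602
```

Run:
```python
from h import *
from cell import *
s=get_state();c=camera("wrist");pickle.dump((s,c),open("w2.pkl","wb"))
print(s["tcp_pos"],s["wrist_force"],s["ft_torque"],s["gripper_width"])
cv2.imwrite("pics/w2.png",cv2.resize(c["frame"],None,fx=1.5,fy=1.5,interpolation=2))
```

```text
[ 0.47712132 -0.2742358   0.18136731] [ 1.25969892 -0.84480462 -5.43105114] [-0.00689367 -0.04135227 -0.00917983] 0.06020218902428202
```

View pics/w2.png

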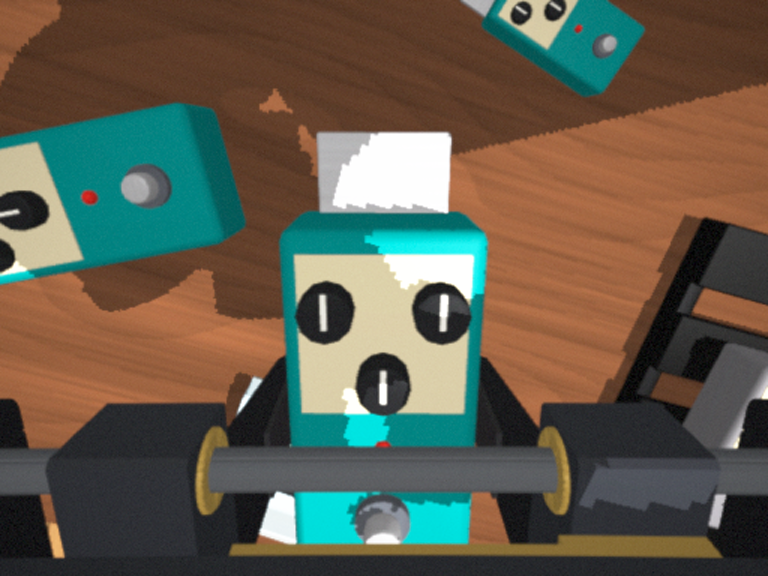

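Run:
```python
from fit import *
s,c=pickle.load(open("w2.pkl","rb"))
H=np.linalg.inv(c["hand_eye"])
L=np.array([[-86,-22,8],[-86,22,8],[-60,-22,8],[-60,22,8],[-60,-30,38],[-60,30,38],[-60,-28,42],[-60,28,42]])/1e3
uv=np.array([((a+.5)/1.5-.5,(b+.5)/1.5-.5) for a,b in [(317,132),(450,132),(320,212),(450,212),(281,243),(488,243),(284,246),(484,246)]])
cc=dict(c);cc["R"]=H[:3,:3];cc["t"]=H[:3,3]
def W(p,L):
    # p: x,ydown,z offset, pitch(rad, + = -x end up), tool x=ped x, tool y=-ped z, tool z=ped y
    C,S=np.cos(p[3]),np.sin(p[3])
    X=C*L[:,0]+S*L[:,2];Z=-S*L[:,0]+C*L[:,2]
    return np.c_[p[0]+X,p[1]-Z,p[2]+L[:,1]]
print((proj(cc,W([0,.008,0,0],L))*1.5).round(0).tolist())
n=4
r=least_squares(lambda p:(proj(cc,W(p,L[:n]))-uv[:n]).ravel(),[0,.008,0,0]);print(r.x,np.degrees(r.x[3]),r.fun.round(1))
```

```text
[[314.0, 134.0], [450.0, 134.0], [317.0, 214.0], [446.0, 214.0], [276.0, 230.0], [488.0, 230.0], [280.0, 232.0], [483.0, 232.0]]
[-0.00049583 -0.00245914  0.000764   -0.16155012] -9.256140239352128 [ 0.5  0.1  0.6  0.  -0.5 -0.  -0.5 -0.1]
```

```bash
cat >> h.py <<'E'
D=[0.5107,0.2335,0.0137]; TCPP=np.array([0,0,.008])
def tgt(xt,zt,th,yt=0):
    "tip pos in dock frame mm, th deg (tongue low +)"
    Rz=Ro.from_euler("z",D[2]).as_matrix()
    tip=np.array([D[0],D[1],.032])+Rz@(np.array([xt,yt,zt])/1e3)
    Rp=Ro.from_euler("ZY",[D[2],-np.radians(th)]).as_matrix()
    return tip+Rp@(TCPP-np.array([-.086,0,.005])),toolR(D[2],-np.radians(th))
E
python3 - <<'E'
from h import *
P,R=tgt(-55,80,10);print(P)
mv([.477,-.05,.19],toolR(.15));mv(P,R)
E
```

```text
[0.53986978 0.23389965 0.12988817]
delta [ 64.5 -10.8 214.3] [0.07 8.02 0.07] | 224.0 8.0
delta [205.9  49.1 468.5] [-1.32 15.8  -9.87] | 514.0 18.7
```

drive_tool(
  deltas=[
    [21,-5,47,0,2,0,0.3],
    [42,-10,94,0,5,0,0.3],
    [63,-10,141,0,8,0,0.3],
    [84,-10,188,0,11,0,0.3],
    [104,-10,235,0,14,0,0.3],
  ],
)

```text
t: 4.95
tcp_pos: [0.5073, -0.0243, 0.1871]
ee_rot: [-1.57, -0.032, 0.036]
wrist_force: [1.0, -0.5, -4.0]
gripper_width: 0.06
```

Run:
```python
from h import *
P,R=tgt(-55,80,10);mv(P,R)
P,R=tgt(-55,80,0);mv(P,R)
```

```text
delta [ 43.8  57.2 256.6] [ -0.19   1.68 -10.15] | 266.0 10.3
delta [ 45.6  72.1 256.5] [-0.04  1.68 -0.15] | 270.0 1.7
```

drive_tool(
  deltas=[
    [8,0,48,0,0.5,-2,0.3],
    [17,0,96,0,1,-4,0.3],
    [26,0,144,0,1.5,-6,0.3],
    [35,0,192,0,1.7,-8,0.3],
    [44,10,239,0,1.7,-10,0.3],
  ],
)

```text
t: 5.45
tcp_pos: [0.5408, 0.2165, 0.1777]
ee_rot: [-1.562, -0.15, -0.125]
wrist_force: [1.9, 0.1, -5.1]
gripper_width: 0.0595
```

drive_tool(
  deltas=[
    [0,0,17,0,0,0,0.3],
    [0,0,17,0,0,0,0.3],
    [0,0,17,0,0,0,0.3],
  ],
)

```text
t: 5.75
tcp_pos: [0.5401, 0.2312, 0.1772]
ee_rot: [-1.563, -0.148, -0.121]
wrist_force: [-0.3, -0.2, -4.2]
gripper_width: 0.0596
```

Run:
```python
from h import *
from cell import *
P,R=tgt(-55,80,10);mv(P,R)
s=get_state();d={n:camera(n) for n in("wrist","top","scene")};pickle.dump((s,d),open("w3.pkl","wb"))
print(s["tcp_pos"],s["wrist_force"],s["ft_torque"],s["gripper_width"],s["joint_pos"])
cv2.imwrite("pics/w3.png",cv2.resize(d["wrist"]["frame"],None,fx=1.5,fy=1.5,interpolation=2))
cv2.imwrite("pics/s3.png",cv2.resize(d["scene"]["frame"][110:250,240:440],None,fx=4,fy=4,interpolation=2))
```

```text
delta [-8.2 46.5  2.7] [-0.12  0.18 -0.17] | 47.0 0.3
[0.54009087 0.23116681 0.17715602] [-0.25426711 -0.1555966  -4.21124871] [-0.02446981  0.2446354  -0.01604518] 0.05962789814077067 [ 0.31458868  0.42578673  1.8051447  -0.07148053  0.74723844 -1.22472024]
```

View pics/w3.png

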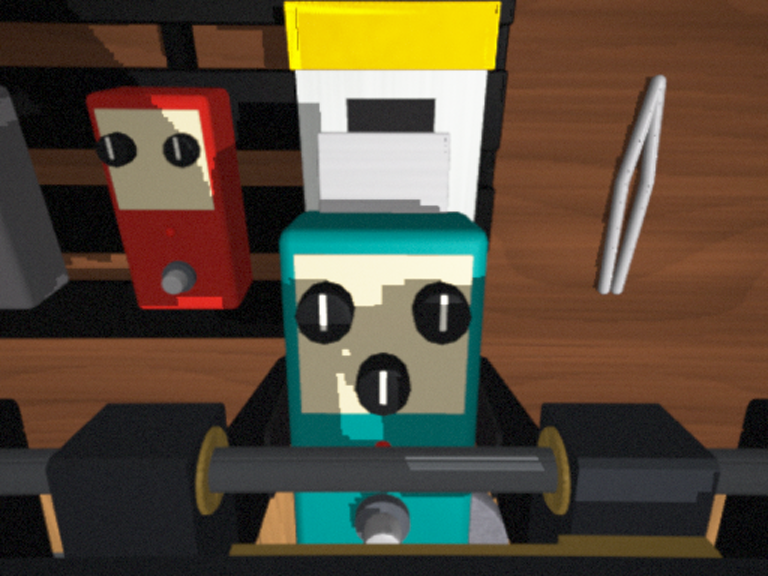

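View pics/s3.png

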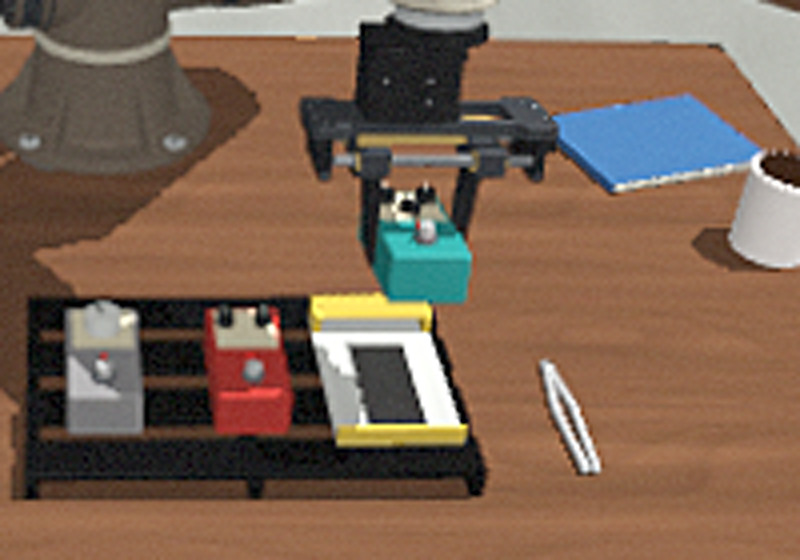

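Run:
```python
from fit import *
s,d3=pickle.load(open("w3.pkl","rb"));c=d3["wrist"];po=(s["tcp_pos"],s["ee_rot"])
uv=[((a+.5)/1.5-.5,(b+.5)/1.5-.5) for a,b in [(285,3),(500,3),(294,69),(492,69)]]
p,r=fit(c,[[-100,-52,20],[-100,52,20],[-70,-52,20],[-70,52,20]],uv,.032,[.51,.23,0],po)
print(p,np.degrees(p[2]));print(r.round(1))
L=np.array([[-70,-52,20],[-70,52,20],[-70,52,16]])/1e3
```

```text
[0.51300315 0.23609933 0.01761044] 1.0090036895984207
[[-0.4 -0.8]
 [ 1.1 -0.9]
 [-2.6  1.3]
 [ 1.9  1.2]]
```

```bash
sed -i 's/^D=.*; T/D=[0.512,0.2347,0.0155]; T/' h.py
python3 - <<'E'
from h import *
for a in [(-55,30,10),(-57,7,10),(-86,6.5,10)]:mv(*tgt(*a))
E
```

```text
delta [-16.7  97.    4.7] [-0.12 -0.06 -0.05] | 99.0 0.1
delta [-22.6 119.3   4.6] [-0.12 -0.06 -0.05] | 122.0 0.1
delta [-51.3 114.8   4.6] [-0.12 -0.06 -0.05] | 126.0 0.1
```

drive_tool(
  deltas=[
    [-5,35,4,0,0,0,0.3],
    [-12,65,4,0,0,0,0.3],
    [-17,85,4,0,0,0,0.3],
    [-17,97,4,0,0,0,0.3],
    [-17,97,4,0,0,0,0.3],
  ],
)

```text
t: 6.4
tcp_pos: [0.541, 0.2348, 0.0792]
ee_rot: [-1.563, -0.147, -0.124]
wrist_force: [-0.6, 0.2, -4.3]
gripper_width: 0.0599
```

Run:
```python
from h import *
from cell import *
for a in [(-57,7,10),(-86,6.5,10)]:mv(*tgt(*a))
s=get_state();d={n:camera(n) for n in("wrist","top","scene")};pickle.dump((s,d),open("w4.pkl","wb"))
print(s["tcp_pos"],s["wrist_force"],s["ft_torque"],s["gripper_width"])
cv2.imwrite("pics/w4.png",cv2.resize(d["wrist"]["frame"],None,fx=1.5,fy=1.5,interpolation=2))
```

```text
delta [-5.7 21.6  0.3] [-0.11 -0.05 -0.1 ] | 22.0 0.2
delta [-34.3  17.1   0.3] [-0.11 -0.05 -0.1 ] | 38.0 0.2
[0.54103524 0.23482013 0.07916349] [-0.57031168  0.24433667 -4.33373782] [0.02735993 0.21558924 0.00281996] 0.05988619508206338
```

View pics/w4.png

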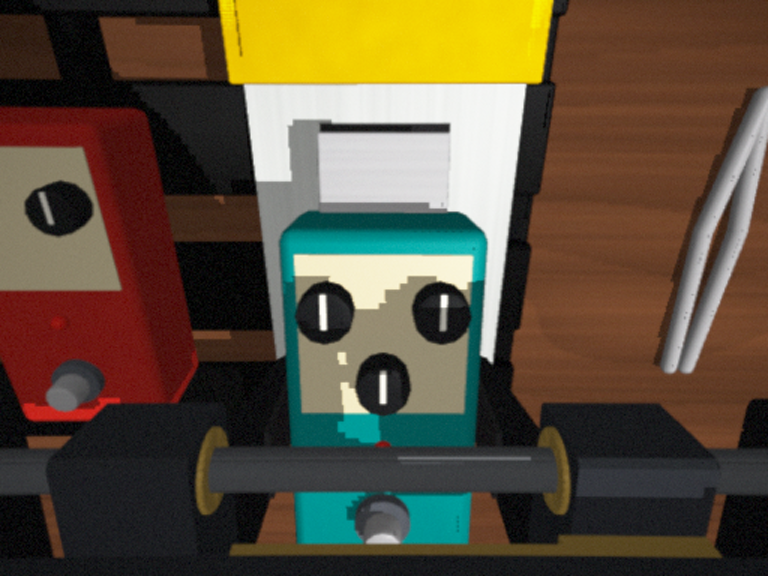

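drive_tool(
  deltas=[
    [-2,8,0,0,0,0,0.3],
    [-4,15,0,0,0,0,0.3],
    [-6,20,0,0,0,0,0.3],
    [-6,21.5,0,0,0,0,0.3],
    [-6,21.5,0,0,0,0,0.3],
  ],
)

```text
t: 7.05
tcp_pos: [0.5387, 0.2357, 0.0577]
ee_rot: [-1.563, -0.149, -0.124]
wrist_force: [0.5, 0.8, -5.1]
gripper_width: 0.0597
```

Run:
```python
from h import *
from cell import *
for a in [(-57,7,10),(-86,6.5,10)]:mv(*tgt(*a))
s=get_state();d={n:camera(n) for n in("wrist","scene")};pickle.dump((s,d),open("w4.pkl","wb"))
print(s["tcp_pos"],s["wrist_force"],s["ft_torque"],s["gripper_width"])
cv2.imwrite("pics/w5.png",np.vstack([cv2.resize(d["wrist"]["frame"][:190,100:400],None,fx=2,fy=2,interpolation=2),cv2.resize(d["scene"]["frame"][150:225,290:390],(600,220),interpolation=2)]))
```

```text
delta [ 0.3  0.9 -0.6] [-0.15  0.02 -0.03] | 1.0 0.2
delta [-28.3  -3.6  -0.6] [-0.15  0.02 -0.03] | 29.0 0.2
[0.53865979 0.23574982 0.0577274 ] [ 0.49503125  0.82157919 -5.13080173] [ 0.00157064  0.27533066 -0.02201375] 0.059662805802154086
```

View pics/w5.png

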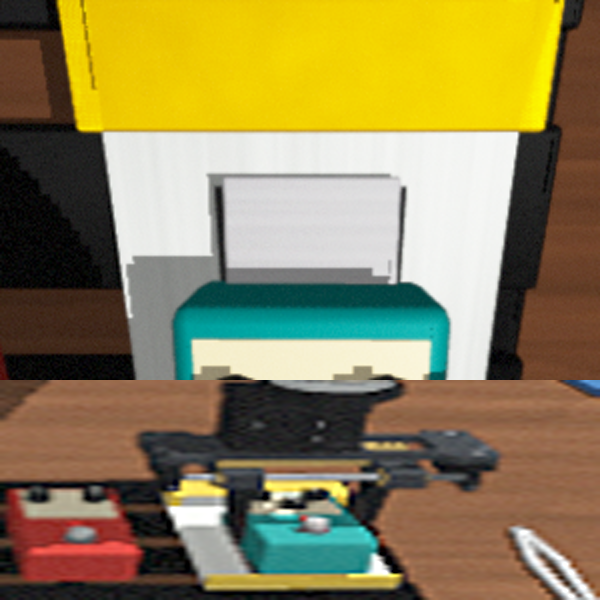

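drive_tool(
  deltas=[
    [-6,-0.5,-0.5,0,0,0,0.3],
    [-12,-1.2,-0.5,0,0,0,0.3],
    [-18,-2,-0.5,0,0,0,0.3],
    [-23,-2.7,-0.5,0,0,0,0.3],
    [-23,-2.7,-0.5,0,0,0,0.3],
  ],
)

```text
t: 7.65
tcp_pos: [0.5149, 0.2349, 0.0568]
ee_rot: [-1.562, -0.149, -0.124]
wrist_force: [0.1, 0.6, -4.6]
gripper_width: 0.0597
```

Run:
```python
from h import *
from cell import *
for a in [(-86,6.5,10),(-86,5.5,5),(-86,5,0)]:mv(*tgt(*a))
s=get_state();d={n:camera(n) for n in("wrist","scene")};pickle.dump((s,d),open("w5.pkl","wb"))
print(s["tcp_pos"],s["wrist_force"],s["ft_torque"],s["gripper_width"])
cv2.imwrite("pics/w6.png",np.vstack([cv2.resize(d["wrist"]["frame"][:190,100:400],None,fx=2,fy=2,interpolation=2),cv2.resize(d["scene"]["frame"][150:225,290:390],(600,220),interpolation=2)]))
```

```text
delta [-4.7 -0.4 -0.1] [-0.15  0.03 -0.02] | 5.0 0.2
delta [-4.9  8.1 -0.1] [-0.15  0.04  4.98] | 9.0 5.0
delta [-5.7 16.1 -0.2] [-0.15  0.05  9.98] | 17.0 10.0
[0.51486753 0.23486894 0.0568049 ] [ 0.10063278  0.56085909 -4.58647558] [0.01619857 0.25366068 0.02489172] 0.05974583833231405
```

View pics/w6.png

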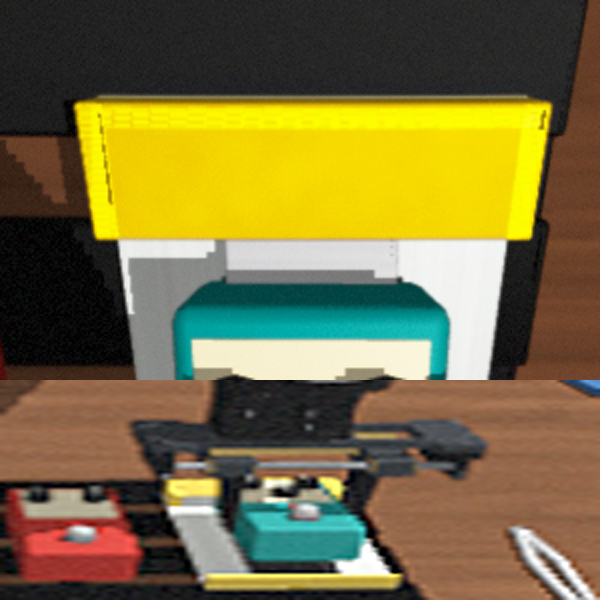

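Run:
```python
from fit import *
s,d=pickle.load(open("w5.pkl","rb"));c=d["wrist"];po=(s["tcp_pos"],s["ee_rot"])
u=lambda a,b:(100+(a+.5)/2-.5,(b+.5)/2-.5)
uv=[u(78,104),u(550,104),u(94,238),u(532,238)]
p,r=fit(c,[[-100,-52,20],[-100,52,20],[-70,-52,20],[-70,52,20]],uv,.032,[.51,.23,0],po)
print(p,np.degrees(p[2]),r.round(1).tolist())
print(back(c,*u(310,239),.052,po),back(c,*u(310,104),.052,po))
```

```text
[0.51267758 0.23559856 0.01560274] 0.8939709517735718 [[-2.0, -0.8], [1.8, -0.7], [0.5, 1.2], [-0.2, 1.2]]
[0.44226575 0.23365666 0.052     ] [0.41281214 0.23317518 0.052     ]
```

drive_tool(
  deltas=[
    [-3,0,0,0,0,0,0.3],
    [-5,0,0,0,0,0,0.3],
    [-5,3,0,0,0,1.7,0.3],
    [-5,5.5,0,0,0,3.4,0.3],
    [-5,8,0,0,0,5,0.3],
  ],
)

```text
t: 8.25
tcp_pos: [0.5121, 0.2348, 0.0479]
ee_rot: [-1.566, -0.08, -0.055]
wrist_force: [-0.4, 0.3, -5.4]
gripper_width: 0.0597
```

Run:
```python
from h import *
from cell import *
for a in [(-86,5.5,5),(-86,5.5,2.5),(-86,5,0)]:mv(*tgt(*a))
s=get_state();print(s["tcp_pos"],s["wrist_force"],s["ft_torque"])
```

```text
delta [-0.7 -0.2 -0.1] [-0.16  0.03 -0.06] | 1.0 0.2
delta [-0.6  3.6 -0.2] [-0.16  0.03  2.44] | 4.0 2.4
delta [-0.8  7.8 -0.2] [-0.16  0.04  4.94] | 8.0 4.9
[0.51211042 0.2348498  0.04787926] [-0.40986651  0.2781566  -5.37277279] [ 0.0107441   0.03327156 -0.02524444]
```

drive_tool(
  deltas=[
    [0,1.5,0,0,0,1,0.3],
    [0,3,0,0,0,2,0.3],
    [0,4.5,0,0,0,3,0.3],
    [0,5.5,0,0,0,4,0.3],
    [0,5.5,0,0,0,4,0.3],
  ],
)

```text
t: 8.75
tcp_pos: [0.5129, 0.2348, 0.0424]
ee_rot: [-1.568, -0.026, -0.001]
wrist_force: [-0.0, 1.5, -3.7]
gripper_width: 0.0598
```

Run:
```python
from h import *
from cell import *
for a in [(-86,5,0)]:mv(*tgt(*a))
s=get_state();print(s["tcp_pos"],s["wrist_force"],s["ft_torque"])
d={n:camera(n) for n in("wrist","scene")};pickle.dump((s,d),open("w6.pkl","wb"))
cv2.imwrite("pics/w7.png",np.vstack([cv2.resize(d["wrist"]["frame"][:190,100:400],None,fx=2,fy=2,interpolation=2),cv2.resize(d["scene"]["frame"][150:225,290:390],(600,220),interpolation=2)]))
```

```text
delta [-0.9  2.4 -0.1] [-0.16  0.02  0.97] | 3.0 1.0
[0.51290261 0.23482974 0.04239222] [-0.02956574  1.48111687 -3.67891258] [ 0.02721011  0.03902977 -0.03347125]
```

View pics/w7.png

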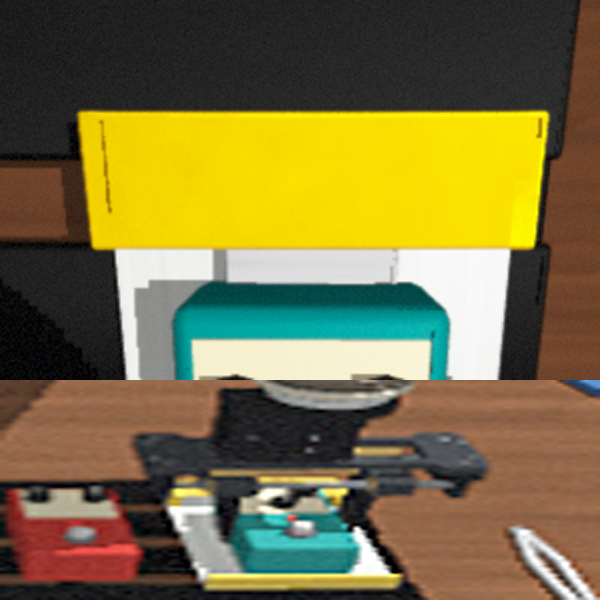

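drive_tool(
  deltas=[
    [-0.5,0.7,0,0,0,0.5,0.3],
    [-0.5,1.2,0,0,0,1,0.3],
    [-0.5,1.7,0,0,0,1,0.3],
    [-0.5,1.7,0,0,0,1,0.3],
  ],
)

```text
t: 9.25
tcp_pos: [0.512, 0.2349, 0.0414]
ee_rot: [-1.568, -0.013, 0.013]
wrist_force: [-4.3, -0.0, 4.7]
gripper_width: 0.06
```

Run:
```python
from h import *
from cell import *
for a in [(-86,5,0)]:mv(*tgt(*a))
s=get_state();print(s["tcp_pos"],s["wrist_force"],s["ft_torque"])
```

```text
delta [ 0.   1.4 -0.2] [-0.16  0.04 -0.  ] | 1.0 0.2
[0.51199203 0.23489089 0.04142561] [-4.2620199  -0.04663117  4.66125591] [-0.32502878  0.4490073  -0.06793088]
```

drive_tool(
  deltas=[
    [0,0,0,0,0,0,0.65],
    [0,0,0,0,0,0,0.7],
    [0,0,0,0,0,0,0.75],
    [0,0,0,0,0,0,0.8],
    [0,0,0,0,0,0,0.8],
  ],
)

```text
t: 9.75
tcp_pos: [0.5122, 0.2349, 0.0408]
ee_rot: [-1.568, -0.013, 0.013]
wrist_force: [0.5, -0.2, -0.2]
gripper_width: 0.0755
```

Run:
```python
from h import *
from cell import *
s=get_state();print(s["tcp_pos"],s["wrist_force"],s["ft_torque"])
d={n:camera(n) for n in("wrist","scene")};pickle.dump((s,d),open("w7.pkl","wb"))
cv2.imwrite("pics/w8.png",np.vstack([cv2.resize(d["wrist"]["frame"][:190,100:400],None,fx=2,fy=2,interpolation=2),cv2.resize(d["scene"]["frame"][150:225,290:390],(600,220),interpolation=2)]))
```

```text
[0.5121832  0.23485436 0.04075458] [ 0.46741997 -0.20006917 -0.22615442] [-0.02889379  0.02304126 -0.0293169 ]
```

View pics/w8.png

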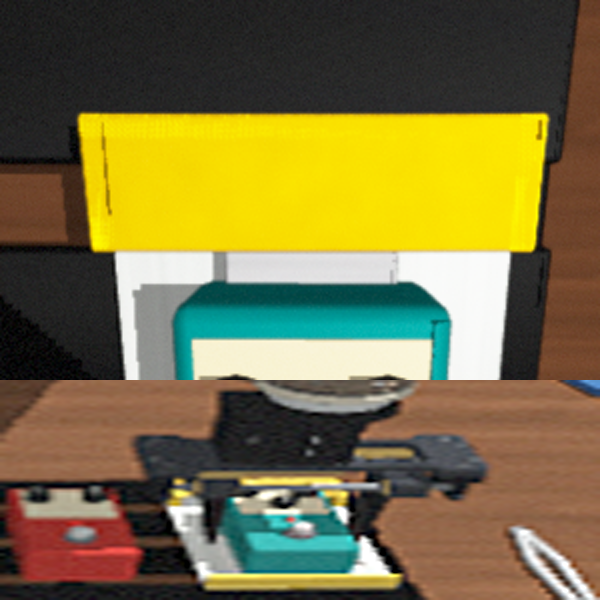

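Released without motion of the pedal; tongue (rows 250–283) still under the lip. Retreat straight up.

drive_tool(
  deltas=[
    [0,-10,0,0,0,0,0.8],
    [0,-40,0,0,0,0,0.8],
    [0,-85,0,0,0,0,0.8],
    [0,-130,0,0,0,0,0.8],
    [0,-160,0,0,0,0,0.8],
  ],
)

```text
t: 10.35
tcp_pos: [0.5125, 0.2345, 0.2047]
ee_rot: [-1.567, -0.015, 0.01]
wrist_force: [0.4, -0.2, -0.7]
gripper_width: 0.0762
```

drive_tool(
  deltas=[
    [-20,0,20,0,0,0,0.8],
    [-40,-10,50,0,0,0,0.8],
    [-60,-10,90,0,0,0,0.8],
    [-80,-10,130,0,0,0,0.8],
    [-80,-10,170,0,0,0,0.8],
  ],
)

```text
t: 10.85
tcp_pos: [0.4272, 0.4044, 0.2126]
ee_rot: [-1.568, -0.013, 0.013]
wrist_force: [0.4, -0.2, 0.4]
gripper_width: 0.0761
```

drive_tool(
  deltas=[
    [-20,0,50,0,0,0,0.8],
    [-40,0,90,0,0,0,0.8],
    [-60,0,110,0,0,0,0.8],
    [-60,0,110,0,0,0,0.8],
  ],
)

```text
t: 11.25
tcp_pos: [0.365, 0.5143, 0.2119]
ee_rot: [-1.568, -0.015, 0.016]
wrist_force: [-1.2, -0.7, -0.1]
gripper_width: 0.0757
```

Run:
```python
from h import *
from cell import *
s=get_state();print(s["t"],s["tcp_pos"],s["wrist_force"])
d={n:camera(n) for n in("top","scene")};pickle.dump((s,d),open("w8.pkl","wb"))
cv2.imwrite("pics/f_top.png",cv2.resize(d["top"]["frame"][140:250,100:260],None,fx=5,fy=5,interpolation=2))
cv2.imwrite("pics/f_s.png",cv2.resize(d["scene"]["frame"][150:250,230:400],None,fx=4.5,fy=4.5,interpolation=2))
```

```text
11.25 [0.36497037 0.51427756 0.21193094] [-1.16281211 -0.71924853 -0.12152107]
```

View pics/f_top.png

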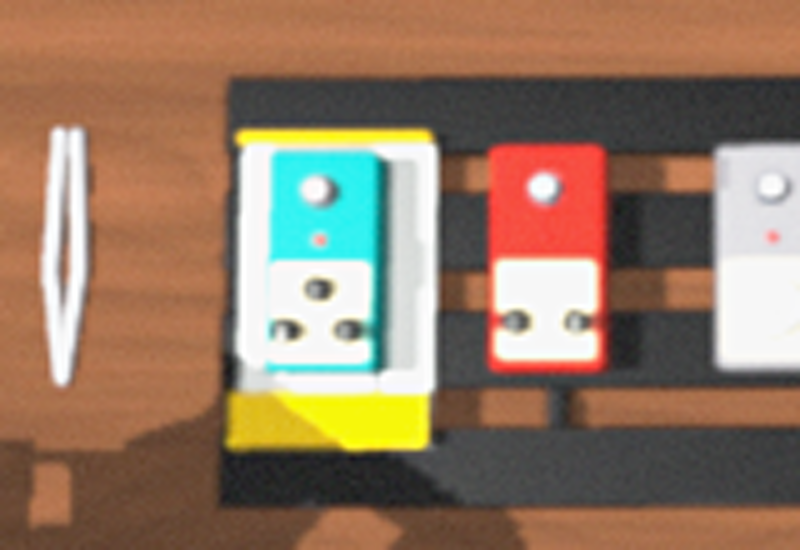

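View pics/f_s.png

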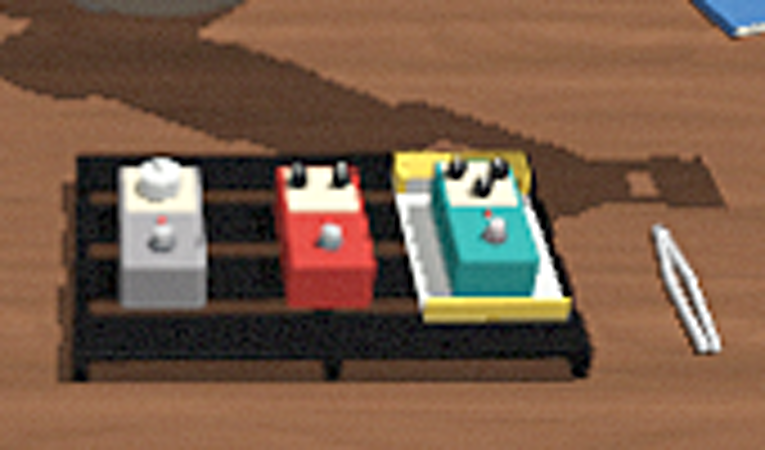

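Run:
```python
from fit import *
from h import D
s,d=pickle.load(open("w8.pkl","rb"))
L=[[60,30,42],[60,-30,42],[-60,-30,42],[-60,30,42]]
for n,l,o,k in [("top",[(272,152),(379,150),(380,372),(267,370)],(100,140),5),("scene",[(538,263),(456,265),(433,166),(513,166)],(230,150),4.5)]:
    uv=[(o[0]+(a+.5)/k-.5,o[1]+(b+.5)/k-.5) for a,b in l]
    p,r=fit(d[n],L,uv,.032,[.51,.23,0]);print(n,p,np.degrees(p[2]),r.round(1).tolist())
```

```text
top [0.50966431 0.23147483 0.02199071] 1.259975044477039 [[-0.5, -0.7], [0.6, -0.5], [0.1, 0.3], [-0.2, 0.9]]
scene [ 0.52211581  0.23204444 -0.01708444] -0.978866483415163 [[0.4, 0.7], [-0.2, -0.0], [0.1, -0.6], [-0.3, -0.3]]
```

```bash
python3 -c "
from cell import *
s=get_state();print(s['t'],s['qvel'].round(3));close_job()"
```

```text
11.35 [-0.031 -0.004  0.005 -0.002 -0.004 -0.004]
the job is handed in; nothing more can be done
```

The teal pedal is mounted in the yellow-ended dock and the job is handed in, at 11.35 s of the 42 s allowed.

I gripped the middle-sized pedal by its long sides, tilted it 10° with the tongue low and slid the tongue under the lip. I then swung the other end down in small steps until it touched at about 9 N. I let go with no visible movement of the pedal and backed the arm away.

**Last checks**
- **Top camera:** the pedal sits about 1 mm in x, 2 mm in y and 0.5° from the dock position measured with the same camera, well inside the play. It looks flat and square.
- **Wrist camera:** the tongue was still under the lip after I let go.
- **Scene camera, disagreed:** its rough fit put the pedal about 10 mm further out in x. I put that down to the camera, because before the move it showed the dock's stop about 2 pixels (roughly 8 mm) off in the same direction.
- **Not moved:** the tweezer and the fixed pedals look undisturbed. I did not go near the pick box, and did not photograph its lid again at the end.

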